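Cover the drying tray with the glass that lies flat on the granite slab

TASK

Keep the dust off the freshly primed castings: the thin frosted glass lies too flat on the granite slab to be picked up, so slide it until one end sticks out well over an edge of the slab, take it by the end that sticks out, and lift it clear of the slab. Lay it gently and flat on top of the slim wooden drying tray so that it covers the whole opening, and let go. Do not let the glass tip or fall, and leave the tray and everything else where they stand.

Things in the scene. Friction and masses are not known exactly. Their poses are not given: they have to be found in the camera images.
- slab_top (a point): centre of the top face of the dark granite slab, 45 mm above the bench: 220 mm along x, 300 mm along y, 45 mm high with square upright sides, z up. It stands firm. It may stand left or right on the bench, with the tray on the other side, and is turned up to 0.2 rad
- glass_center (a point): centre (half-way up) of the frosted glass: a plain rigid sheet 140 mm long (its x), 60 mm wide (its y), 3 mm thick (z), about 63 g, at first lying flat on the slab, clear of its edges, with its long side within 0.35 rad of the slab's y; the two faces and the two ends are alike. It slides with friction about 0.6 and tips off the slab if half its length sticks out
- glass_end_a (a point): middle of the short edge of the glass at +x of glass_center (70 mm from it)
- glass_end_b (a point): middle of the short edge of the glass at -x of glass_center (70 mm from it)
- tray: slim open plywood drying tray with little grey castings on pins inside, all lower than its rim: 124 mm long (its x), 50 mm wide (its y), 42 mm high, walls 4 mm, 0.3 kg, loose on the bench; origin at the centre of its underside. The glass is 5 mm wider than the tray on each long side and 8 mm longer at each end when centred
- tray_rim (a point): centre of the tray's open top, level with its rim, 42 mm above the bench; axes as tray
- tray_corner_a (a point): inner corner of the tray's opening at rim height, at +58, +21 mm from the centre in the tray's axes
- tray_corner_b (a point): inner corner of the opening at +58, -21 mm
- tray_corner_c (a point): inner corner of the opening at -58, -21 mm
- tray_corner_d (a point): inner corner of the opening at -58, +21 mm
- weight: small brass glue weight with a knob, 28 mm across, 36 mm high, standing on the granite slab near its far long edge; origin at the centre of its foot
- jar: little grey paint jar with a white cap, 28 mm across, 34 mm high, standing on the granite slab near its far long edge; origin at the centre of its foot
- glue: white glue bottle with a pointed nozzle, 63 mm across, 176 mm high; origin at the centre of its foot
- brushes: white pot 76 mm across and 85 mm high, full of brushes that reach 220 mm up and 50 mm out from its axis; origin at the centre of its foot
- tumbler: black drinking tumbler, 73 mm across, 209 mm high; origin at the centre of its foot
- cloche: clear glass dome with a knob over a grey ornament, on a dark round wooden base 120 mm across, 170 mm high in all; origin at the centre of its foot
- scraper: spatula, 190 mm long, lying flat near the far side of the bench; origin near its middle, x along it
- cork_block: cork sanding block 40 x 80 x 22 mm, lying near the far side of the bench; origin at the centre of its underside
Not all that is in view belongs to the job. What is shaped like the tray but blue is not meant. Leave any yellow look-alike of the part that bears glass_center alone.

How it is judged:
On the way, in this order (a step that is already met when the one before it is completed fails the run):
1. the glass lies flat on the slab with one end sticking out at least 20 mm past an edge of the slab ((x of any of glass_end_a, glass_end_b in the frame of slab_top above 0.13 m or x of any of glass_end_a, glass_end_b in the frame of slab_top below -0.13 m or y of any of glass_end_a, glass_end_b in the frame of slab_top above 0.17 m or y of any of glass_end_a, glass_end_b in the frame of slab_top below -0.17 m) and z of glass_center in the frame of slab_top between -0.001 and 0.004 m and angle between glass_center's own z axis and vertical below 0.05 rad), for 0.2 s.
2. the glass is held by the fingers, lifted clear of the slab (at least about 10 mm) (z of glass_center in the frame of slab_top above 0.011 m and contact force between the fingers and glass above 0.3 N), for 0.1 s.
At the end, for the whole second after the job is handed in: The glass lies still and flat on the tray's rim (within 0.05 rad of level), and all four inner corners of the tray's opening are under it (x of tray_corner_a in the frame of glass_center between -0.07 and 0.07 m and y of tray_corner_a in the frame of glass_center between -0.03 and 0.03 m and x of tray_corner_b in the frame of glass_center between -0.07 and 0.07 m and y of tray_corner_b in the frame of glass_center between -0.03 and 0.03 m and x of tray_corner_c in the frame of glass_center between -0.07 and 0.07 m and y of tray_corner_c in the frame of glass_center between -0.03 and 0.03 m and x of tray_corner_d in the frame of glass_center between -0.07 and 0.07 m and y of tray_corner_d in the frame of glass_center between -0.03 and 0.03 m and z of glass_center in the frame of tray_rim between -0.0005 and 0.004 m and angle between glass_center's own z axis and vertical below 0.05 rad and linear speed of glass below 0.02 m/s and angle between tray's own z axis and vertical below 0.03 rad); the robot touches nothing.
It fails at once if the glass tips (more than 0.5 rad from level) (angle between glass_center's own z axis and vertical above 0.5 rad).
It fails at once if the glass comes down to the bench (its centre lower than 35 mm) (height (world z) of glass_center below 0.035 m).
It fails at once if the glass is dropped or flung (faster than 0.4 m/s with no finger on it) (linear speed of glass above 0.4 m/s and contact force between the fingers and glass below 0.02 N).
It fails at once if the tray is shoved more than 25 mm (distance of tray from where it was at the start of the episode above 0.025 m).
It fails at once if another thing is moved more than 30 mm (distance of any of weight, jar, glue, brushes, tumbler, cloche, scraper, cork_block from where it was at the start of the episode above 0.03 m).
It also fails if it takes over 58 s, if anything falls off the work surface, if the arm or the gripper's body presses on something with over 40 N, if the wrist force passes 120 N, or if a joint passes its speed limit or range.

ROBOT

A 6-joint arm with a two-finger parallel gripper is mounted at the origin on the work surface. World frame = base frame: x ahead of the robot, y to its left, z up, the work surface at z = 0. Lengths are in m, angles in rad, forces in N, time in s.
With the tool pointing down it reaches from about 0.35 to 0.975 m from the base axis. Payload 4.9 kg.
Tool frame: the origin (TCP) lies at the very end of the fingers, on their centre line; the grasp point (between the pads) lies 19 mm behind it (manip.hold_point_z is the distance from the TCP to the grasp point, in m); z points along the fingers, y is the direction in which the jaws open and shut (so a half turn about z gives the same grasp; the last joint's range is limited). The gripper opens to 85 mm and grips with 20 to 120 N. Pads are 22 mm wide; open, the fingers measure 114 mm over their backs; the gripper's body (76 mm by 85 mm) begins 54 mm behind the grasp point. The pads swing forward as they close: fully open they stand 13 mm farther back than shut.
Start: joints at [-1.405, 0.053, 1.613, -0, 1.476, -0.119], TCP at [0.176, -0.6, 0.231] pointing down, gripper open.
Joint ranges: [-3.01, 3.01], [-1.01, 2.22], [0.06, 2.58], [-1.02, 4.17], [0.09, 2.62], [-3.14, 3.14]. Speed limits (rad/s): [2.57, 2.57, 3.14, 3.14, 3.14, 3.14].

INTERFACE

Orientations are given as a unit quaternion [w, x, y, z].
In Python, from plant import manip gives the robot as it stands. The module is installed in compiled form; this text tells all that it offers.
- The arm moves only by the shell command python3 -m creep 'ROWS'. ROWS is JSON, a list of rows, each a list of 7 numbers: the turn, a rotation vector about the tool's x, y, z in degrees, then the shift along the tool's x, y, z in m, then the opening, from 0 (shut) to 1 (fully open). In form: [[ax, ay, az, tx, ty, tz, jaw], ...]. A call has 1 to 20 rows; each row shifts and turns the commanded pose from where the row before left it, along the tool's axes as they then stand; what a row does not reach is not made up. A row lasts 1/12 s, in which the tool goes at most 41.7 mm and 7.16 degrees, less where a joint would pass 70% of its speed; a pose out of reach is approached as far as the arm can. A call is refused whole if a number of a shift passes 0.0417 or a number of a turn 7.16, either way. A call with a gripper value outside its range is refused whole. The fingers move at their own pace and stop on an object; the grip force is fixed at half the most. Time passes only in rows, so rows that do not move let the fingers close. It gives the time, the measured TCP pose, the force and the opening at its end, in the units of the state.
- manip.state(): the state, without advancing time (a new reading comes with each control period).
- manip.grab_frame(name): name is "scene" or "top"; returns the picture (384x512x3 uint8, blue, green, red); there is no depth.
- manip.get_calibration(name): a dict with "fx", "fy", "cx", "cy" (pixels), "xyz" and "attitude" of the camera in the world. Camera axes: x right, y down, z forward; pixel columns grow to the right and rows downward; lengths in m; the calibration is good to about 2 mm. A picture is of the moment at which its call begins. get_calibration takes no time and is no camera call.
- manip.job_done(): hands the job in, once; it reports no verdict.
Trained networks look in the newest picture that a camera, given by its name, has taken for a name from the list of things; names that differ only in an ending like _2 or _b are one class to them, and where a whole thing is asked for, a point or a joint stands for the part that bears it (a point fixed in the world has none). Each returns a list of dicts, best first, with "confidence" (0 to 1); they miss things now and then, are a little off and sometimes report something else, mostly with a low value. They report only what shows in the picture. A call takes as long as a camera call. They do not tell look-alikes from the thing itself.
- manip.cut_out(target, camera): "pixels" (384x512 bool, what is visible of it) and "rect" ([left, top, right, bottom] in pixels, round what is visible of it).
The state is a dict: "time": time; "joint_pos": joint angles; "joint_vel": joint speeds; "joint_efforts": joint torques, N m; "tool_pos": TCP position; "tool_rot": TCP orientation; "contact_force": force on the tool from outside, world axes, zero at the start; "ft_torque": the same for the moment, N m; "gripper_width": opening from 0.0 (shut) to 1.0 (fully open).
Only numpy, scipy, OpenCV 4.12 (cv2) and the standard library are available. Lean on these libraries where they do the work, as an engineer would, in place of code of your own. Each camera call takes 0.05 s, during which the arm holds its last target.

## Working session

There is one attempt and no reset: what is moved stays moved. The work goes in short steps, Python scripts to look and compute and a shell command to move; the robot and the scene stay as the last step left them, time stands still between calls to the robot, and variables do not carry over. Pictures are saved under pics/ and viewed, and the job is handed in when it is done.

```bash
mkdir -p pics; ls; python3 - <<'E'
from plant import manip
import cv2
for n in("scene","top"):
    cv2.imwrite(f"pics/{n}0.png",manip.grab_frame(n)); print(n,manip.get_calibration(n))
print(manip.state(), manip.hold_point_z)
E
```

```text
pics
scene {'fx': 406.37300962808047, 'fy': 406.37300962808047, 'cx': 252.64322772110782, 'cy': 185.52518417580998, 'xyz': array([ 1.1327349 , -0.5791453 ,  1.00151252]), 'attitude': array([-0.33446619,  0.85846643,  0.3634984 , -0.13797341])}
top {'fx': 368.2175891849973, 'fy': 368.2175891849973, 'cx': 255.40799807807264, 'cy': 194.5024339174411, 'xyz': array([0.34229669, 0.03465023, 1.43497347]), 'attitude': array([-0.04617868,  0.71523258, -0.69545694,  0.05147369])}
{'time': 0.1, 'joint_pos': array([-1.40502176e+00,  5.32838301e-02,  1.61413302e+00,  1.33019186e-05,
        1.47598606e+00, -1.18988189e-01]), 'joint_vel': array([ 2.47357096e-03, -2.58790731e-03, -2.78055561e-03, -9.90690239e-05,
        1.49443355e-03, -7.61258656e-04]), 'joint_efforts': array([ 3.05841404e-04, -3.94900632e+01, -3.71364319e+01, -1.07892270e-04,
        3.86163840e-03, -3.00466809e-06]), 'tool_pos': array([ 0.17550095, -0.59928178,  0.23020444]), 'tool_rot': array([-9.05038860e-04,  9.89880569e-01,  1.41900106e-01, -1.45532775e-05]), 'contact_force': array([ 0.07420102, -0.44745177,  0.89752616]), 'ft_torque': array([-0.03957911, -0.05068192, -0.01284446]), 'gripper_width': 1.0046388161415025} 0.0187
```

View pics/scene0.png

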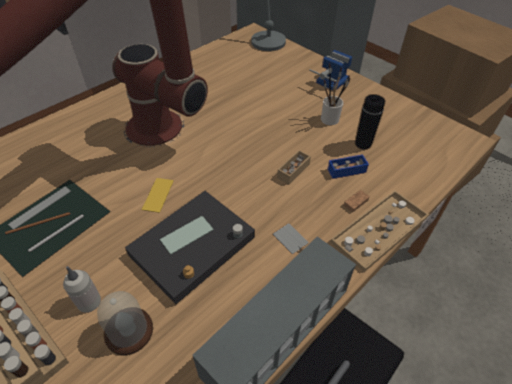

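View pics/top0.png

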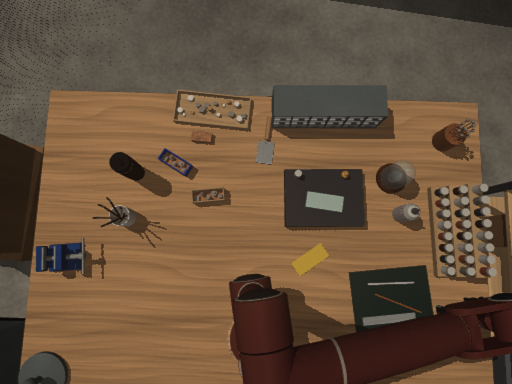

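The top view shows the slab at about (325,198) with the pale glass on it at (325,202). The plywood tray is at (209,196), the blue look-alike at (176,163) and the yellow look-alike at (310,260). Next I measure their positions.

```bash
cat > h.py <<'E'
from plant import manip
import numpy as np, cv2
from scipy.spatial.transform import Rotation as R
def cal(n):
    c=manip.get_calibration(n); q=np.array(c['attitude']); return c,R.from_quat(np.r_[q[1:],q[0]]).as_matrix()
def back(n,uv,z):
    c,M=cal(n); uv=np.atleast_2d(uv).astype(float)
    d=np.c_[(uv[:,0]-c['cx'])/c['fx'],(uv[:,1]-c['cy'])/c['fy'],np.ones(len(uv))]@M.T
    o=np.array(c['xyz']); return o+d*((z-o[2])/d[:,2])[:,None]
def proj(n,P):
    c,M=cal(n); p=(np.atleast_2d(P)-c['xyz'])@M
    return np.c_[p[:,0]/p[:,2]*c['fx']+c['cx'],p[:,1]/p[:,2]*c['fy']+c['cy']]
def rect(n,mask,z):
    ct=max(cv2.findContours(mask.astype('uint8'),0,1)[0],key=len)[:,0,:]
    P=back(n,ct,z)[:,:2]*1000
    (cx,cy),(w,h),a=cv2.minAreaRect(P.astype(np.float32))
    if w<h: w,h,a=h,w,a+90
    return (cx/1000,cy/1000),(round(w),round(h)),(a+90)%180-90
E
cat > m.py <<'E'
from h import *
for n in("top","scene"):
    manip.grab_frame(n)
    for t,z in(("glass_center",.048),("tray",.042)):
        for d in manip.cut_out(t,n): 
            print(n,t,round(d['confidence'],2),d['rect'],d['pixels'].sum(),rect(n,d['pixels'],z))
    for t,z in(("weight",.0.__add__(.063)),("jar",.062)):
        for d in manip.cut_out(t,n)[:2]:
            ys,xs=np.nonzero(d['pixels']); print(n,t,d['confidence'],back(n,[xs.mean(),ys.mean()],z))
E
python3 m.py
python3 - <<'E'
import cv2
a=cv2.imread('pics/top0.png')[155:245,160:380]
cv2.imwrite('pics/topz.png',cv2.resize(a,None,fx=3.6,fy=3.6,interpolation=cv2.INTER_CUBIC))
a=cv2.imread('pics/scene0.png')[135:305,110:320]
cv2.imwrite('pics/scz.png',cv2.resize(a,None,fx=3.5,fy=3.5,interpolation=cv2.INTER_CUBIC))
E
```

```text
top glass_center 0.96 [291.8, 244.7, 330.6, 274.1] 586 ((0.29949139404296876, -0.1809465637207031), (137, 61), -56.552635192871094)
top glass_center 0.77 [304.2, 193.5, 342.8, 206.6] 573 ((0.5171410522460937, -0.2357421875), (140, 60), 82.92462158203125)
top tray 0.92 [157.3, 147.9, 192.4, 175.5] 421 ((0.652232666015625, 0.33978363037109377), (134, 49), 59.135135650634766)
top tray 0.75 [192.4, 187.9, 225.2, 204.5] 465 ((0.5310355834960937, 0.20683154296875), (123, 59), -83.12446212768555)
top weight 0.37 [[ 0.62173696 -0.31058678  0.063     ]]
top jar 0.31 [[0.52638214 0.20613067 0.062     ]]
scene glass_center 0.68 [162.7, 218.0, 211.6, 255.0] 862 ((0.516973876953125, -0.23434555053710937), (141, 64), 82.53404235839844)
scene glass_center 0.57 [143.2, 177.2, 174.5, 213.3] 598 ((0.33459344482421877, -0.2051428680419922), (136, 58), -55.69436264038086)
scene tray 0.76 [324.3, 156.4, 370.7, 178.0] 728 ((0.6662644653320312, 0.32946746826171874), (145, 86), 59.1917724609375)
scene tray 0.61 [279.0, 150.9, 307.9, 182.3] 600 ((0.5425611572265625, 0.19864324951171874), (155, 69), -79.61178779602051)
```

View pics/topz.png

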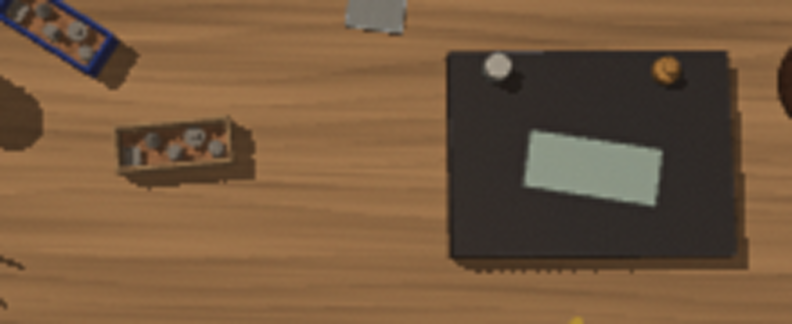

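View pics/scz.png

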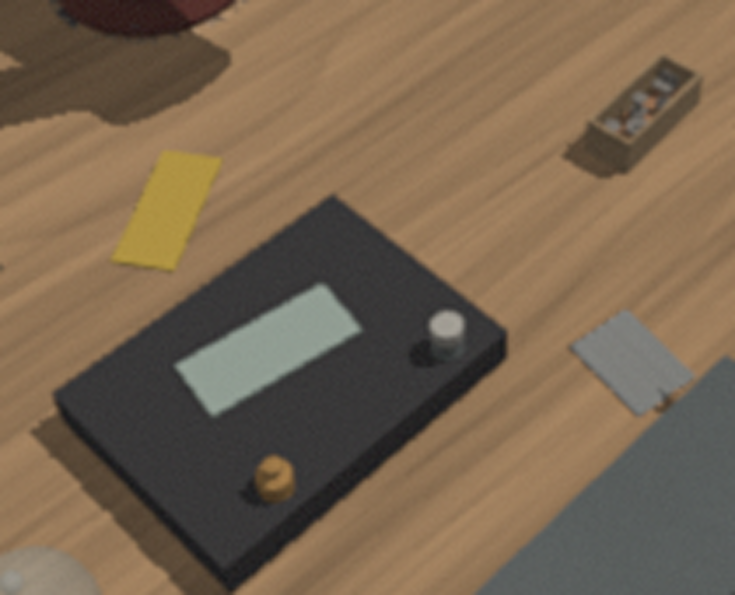

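```bash
cat > ov.py <<'E'
from h import *
import sys
def box(c,yaw,L,W,z):
    a=np.deg2rad(yaw);u=np.array([np.cos(a),np.sin(a)]);v=np.array([-u[1],u[0]])
    return np.array([np.r_[np.array(c)+s*u*L/2+t*v*W/2,z] for s,t in((1,1),(1,-1),(-1,-1),(-1,1))])
def overlay(n,boxes,win,f,out,img=None):
    im=manip.grab_frame(n) if img is None else cv2.imread(img); x0,y0,x1,y1=win
    a=cv2.resize(im[y0:y1,x0:x1],None,fx=f,fy=f,interpolation=cv2.INTER_CUBIC)
    for b,c in boxes:
        p=(proj(n,b)+.5-[x0,y0])*f
        cv2.polylines(a,[(p*8).round().astype(int)],True,c,1,cv2.LINE_AA,3)
    cv2.imwrite(out,a)
E
cat > o1.py <<'E'
from ov import *
q=np.array([[447,52],[728,52],[737,258],[450,258]])/3.6+[160,155]-.5
q2=np.array([[332,197],[507,335],[232,573],[56,398]])/3.5+[110,135]-.5
for n,k in(("top",q),("scene",q2)):
    P=back(n,k,.045); print(n,P.round(4)[:,:2].tolist(),P.mean(0).round(4),cv2.minAreaRect((P[:,:2]*1000).astype(np.float32)))
T=box((.533,.208),97,124,50,.042),(0,255,0)
T0=box((.533,.208),97,124,50,0),(0,128,255)
G=box((.517,-.235),82.7,140,60,.048),(0,0,255)
overlay("top",[T,T0],(180,175,240,215),12,"pics/o1.png","pics/top0.png")
overlay("scene",[T,T0],(265,140,325,190),12,"pics/o2.png","pics/scene0.png")
E
python3 o1.py
```

```text
top [[0.6382, -0.0792], [0.6471, -0.3805], [0.4269, -0.3872], [0.4185, -0.086]] [ 0.5327 -0.2332  0.045 ] ((532.551025390625, -233.21914672851562), (220.3177490234375, 301.7131042480469), 1.682382583618164)
scene [[0.4214, -0.0902], [0.6398, -0.0838], [0.6531, -0.3763], [0.4345, -0.3856]] [ 0.5372 -0.234   0.045 ] ((537.2406005859375, -233.23936462402344), (218.861572265625, 296.09979248046875), 2.542043924331665)
```

View pics/o1.png

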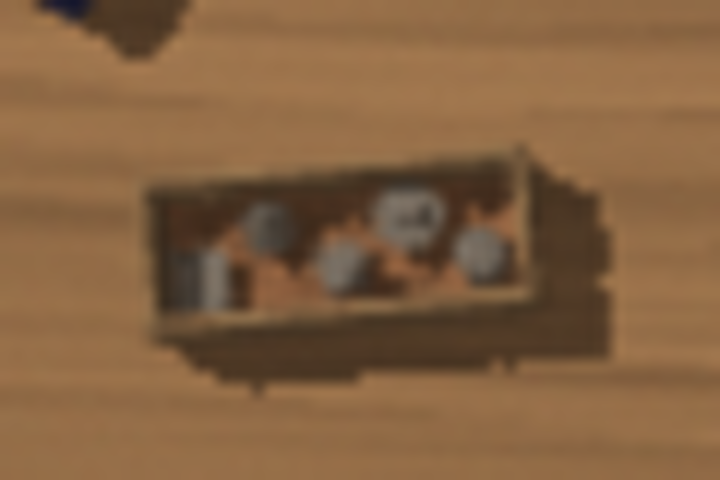

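View pics/o2.png

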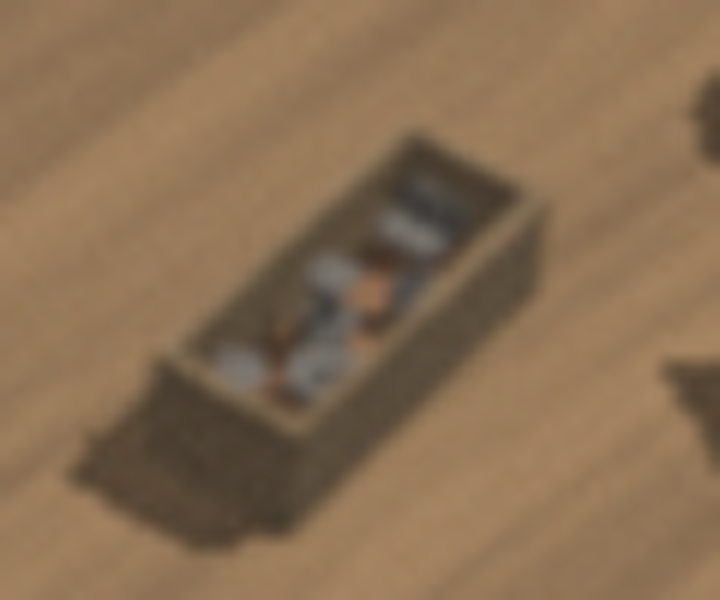

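```bash
sed -i 's/astype(int)\]/astype(np.int32)]/' ov.py
cat >> o1.py <<'E'
# rim corners by eye
k=np.array([[148,185],[522,152],[532,297],[155,338]])/12+[180,175]-.5
k2=np.array([[415,132],[545,203],[298,432],[165,358]])/12+[265,140]-.5
for n,k in(("top",k),("scene",k2)):
    P=back(n,k,.042); print(n,P.mean(0).round(4),cv2.minAreaRect((P[:,:2]*1000).astype(np.float32)))
print(proj("top",T[0]))
E
python3 o1.py
```

```text
top [[0.6382, -0.0792], [0.6471, -0.3805], [0.4269, -0.3872], [0.4185, -0.086]] [ 0.5327 -0.2332  0.045 ] ((532.551025390625, -233.21914672851562), (220.3177490234375, 301.7131042480469), 1.682382583618164)
scene [[0.4214, -0.0902], [0.6398, -0.0838], [0.6531, -0.3763], [0.4345, -0.3856]] [ 0.5372 -0.234   0.045 ] ((537.2406005859375, -233.23936462402344), (218.861572265625, 296.09979248046875), 2.542043924331665)
top [0.5301 0.2084 0.042 ] ((529.4791870117188, 208.50083923339844), (49.121490478515625, 120.39991760253906), 6.768414497375488)
scene [0.5316 0.2111 0.042 ] ((531.7910766601562, 211.09315490722656), (45.71697235107422, 119.94772338867188), 6.21579647064209)
[[  6738.18300753  -3114.09494578]
 [ -6650.80678535  -1839.07390749]
 [  3774.46123628  -1612.74120353]
 [-37912.17779165 -11105.5127387 ]]
```

Sliding plan: push on the glass's −y end with two fingertips, along the glass's own axis toward the slab's +y edge, which faces the tray. Then grip the overhanging end across its 60 mm width with the tool pointing down. First move: turn and pre-shape the jaws.

```bash
cat > d.py <<'E'
from h import *
import sys
# usage: d.py x y z yawdeg -> needed turn about tool z (deg) and shift in tool axes (current)
s=manip.state(); q=s['tool_rot']; M=R.from_quat(np.r_[q[1:],q[0]]).as_matrix()
x,y,z,yaw=map(float,sys.argv[1:5])
a=np.deg2rad(yaw); D=np.array([[np.cos(a),np.sin(a),0],[np.sin(a),-np.cos(a),0],[0,0,-1]])
print("t",round(s['time'],2),"pos",s['tool_pos'].round(4),"yaw",np.rad2deg(np.arctan2(M[1,0],M[0,0])).round(2))
print("rotvec deg (tool)",np.rad2deg(R.from_matrix(M.T@D).as_rotvec()).round(2))
dp=np.array([x,y,z])-s['tool_pos']
print("shift now-axes",(M.T@dp).round(4)," in goal axes",(D.T@dp).round(4),"F",s['contact_force'].round(2),"w",s['gripper_width'].round(3))
E
python3 -m creep '[[0,0,-6.6,0,0,0,0.4],[0,0,-6.6,0,0,0,0.4],[0,0,-6.6,0,0,0,0.4],[0,0,-6.6,0,0,0,0.4],[0,0,-6.6,0,0,0,0.4],[0,0,-6.6,0,0,0,0.4],[0,0,-6.6,0,0,0,0.4],[0,0,-6.6,0,0,0,0.4],[0,0,-6.6,0,0,0,0.4],[0,0,-6.6,0,0,0,0.4],[0,0,0,0,0,0,0.4],[0,0,0,0,0,0,0.4]]'
python3 d.py 0.504 -0.334 0.12 82.7
```

```text
time: 1.6
tool_pos: [0.1756, -0.5998, 0.2313]
tool_rot: [0.0, 0.754, 0.657, -0.0]
contact_force: [-0.4, 0.3, -0.6]
gripper_width: 0.399
t 1.6 pos [ 0.1756 -0.5998  0.2313] yaw 82.15
rotvec deg (tool) [-0.    0.   -0.55]Traceback (most recent call last):
  File "d.py", line 10, in <module>
    print("shift now-axes",(M.T@dp).round(4)," in goal axes",(D.T@dp).round(4),"F",s['contact_force'].round(2),"w",s['gripper_width'].round(3))
                                                                                                                   ^^^^^^^^^^^^^^^^^^^^^^^^
AttributeError: 'float' object has no attribute 'round'
```

```bash
sed -i "s/s\['gripper_width'\].round(3)/round(s['gripper_width'],3)/" d.py
python3 d.py 0.504 -0.334 0.12 82.7
```

```text
t 1.6 pos [ 0.1756 -0.5998  0.2313] yaw 82.15
rotvec deg (tool) [-0.    0.   -0.55]
shift now-axes [0.3082 0.289  0.1113]  in goal axes [0.3054 0.292  0.1113] F [-0.42  0.28 -0.62] w 0.399
```

```bash
python3 -m creep '[[0,0,-0.55,0,0,0,0.4],[0,0,0,0.02545,0.02433,0,0.4],[0,0,0,0.02545,0.02433,0,0.4],[0,0,0,0.02545,0.02433,0,0.4],[0,0,0,0.02545,0.02433,0,0.4],[0,0,0,0.02545,0.02433,0,0.4],[0,0,0,0.02545,0.02433,0,0.4],[0,0,0,0.02545,0.02433,0,0.4],[0,0,0,0.02545,0.02433,0,0.4],[0,0,0,0.02545,0.02433,0,0.4],[0,0,0,0.02545,0.02433,0,0.4],[0,0,0,0.02545,0.02433,0,0.4],[0,0,0,0.02545,0.02433,0,0.4],[0,0,0,0,0,0.02,0.4],[0,0,0,0,0,0.03,0.4],[0,0,0,0,0,0.03,0.4],[0,0,0,0,0,0.03,0.4],[0,0,0,0,0,0,0.4],[0,0,0,0,0,0,0.4]]'
python3 d.py 0.504 -0.334 0.06 82.7
cat > o2.py <<'E'
from h import *
import sys
for n in("top","scene"):
    im=manip.grab_frame(n)
    w=(270,150,400,240) if n=="top" else (100,140,300,320)
    if len(sys.argv)>2: w=tuple(map(int,sys.argv[2 if n=="top" else 3].split(',')))
    a=im[w[1]:w[3],w[0]:w[2]]; f=min(780/a.shape[1],590/a.shape[0])
    cv2.imwrite(f"pics/{n}_{sys.argv[1]}.png",cv2.resize(a,None,fx=f,fy=f,interpolation=cv2.INTER_CUBIC))
E
python3 o2.py a
```

```text
time: 3.18
tool_pos: [0.5021, -0.3321, 0.1195]
tool_rot: [-0.002, 0.75, 0.661, -0.0]
contact_force: [1.0, -0.0, 0.5]
gripper_width: 0.401
t 3.18 pos [ 0.5021 -0.3321  0.1195] yaw 82.82
rotvec deg (tool) [-0.21 -0.14  0.12]
shift now-axes [-0.0018  0.0024  0.0595]  in goal axes [-0.0017  0.0021  0.0595] F [ 1.02 -0.04  0.5 ] w 0.401
```

View pics/scene_a.png

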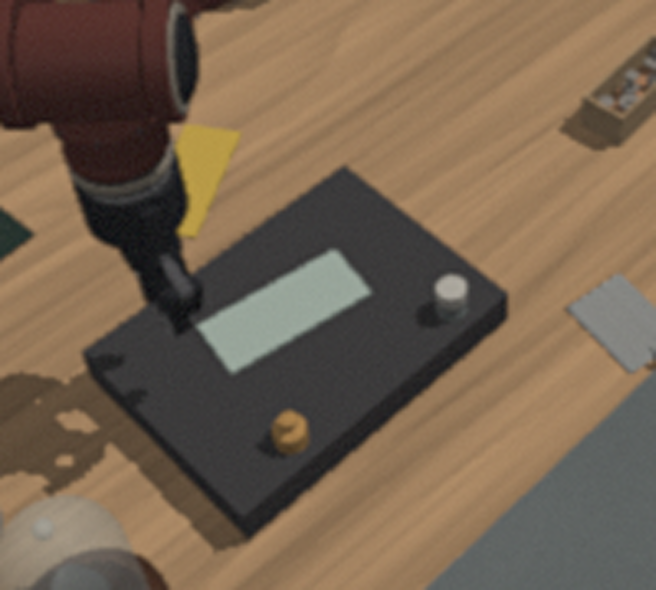

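The fingers are behind the glass's near end, above the slab. I descend carefully to find the slab surface.

```bash
python3 -m creep '[[0,0,0,0,0.002,0.02,0.4],[0,0,0,0,0,0.02,0.4],[0,0,0,0,0,0.02,0.4],[0,0,0,0,0,0.005,0.4],[0,0,0,0,0,0.004,0.4],[0,0,0,0,0,0,0.4],[0,0,0,0,0,0,0.4]]'
python3 d.py 0.504 -0.334 0.046 82.7
python3 -m creep '[[0,0,0,0,0,0.002,0.4],[0,0,0,0,0,0,0.4]]'
python3 -m creep '[[0,0,0,0,0,0.001,0.4],[0,0,0,0,0,0,0.4]]'
```

```text
time: 3.87
tool_pos: [0.5063, -0.3343, 0.0544]
tool_rot: [0.002, 0.75, 0.662, 0.0]
contact_force: [0.0, -0.8, -0.4]
gripper_width: 0.398
t 3.87 pos [ 0.5063 -0.3343  0.0544] yaw 82.86
rotvec deg (tool) [0.16 0.1  0.16]
shift now-axes [-0.     -0.0023  0.0084]  in goal axes [-0.     -0.0023  0.0084] F [ 0.01 -0.82 -0.36] w 0.398
time: 4.03
tool_pos: [0.5059, -0.3338, 0.0515]
tool_rot: [0.001, 0.75, 0.662, 0.0]
contact_force: [-0.3, -0.3, 0.4]
gripper_width: 0.401
time: 4.2
tool_pos: [0.5053, -0.3334, 0.0496]
tool_rot: [0.0, 0.75, 0.662, 0.0]
contact_force: [-0.0, 0.8, -0.2]
gripper_width: 0.398
```

```bash
python3 -m creep '[[0,0,0,0,0,0.002,0.4],[0,0,0,0,0,0,0.4]]'
python3 -m creep '[[0,0,0,0,0,0.001,0.4],[0,0,0,0,0,0,0.4]]'
python3 -m creep '[[0,0,0,0,0,0.001,0.4],[0,0,0,0,0,0,0.4]]'
python3 -m creep '[[0,0,0,0,0,0.001,0.4],[0,0,0,0,0,0,0.4]]'
```

```text
time: 4.37
tool_pos: [0.505, -0.3331, 0.047]
tool_rot: [-0.0, 0.75, 0.662, -0.0]
contact_force: [-0.2, 0.3, 0.9]
gripper_width: 0.399
time: 4.53
tool_pos: [0.5051, -0.3331, 0.046]
tool_rot: [-0.0, 0.75, 0.662, -0.0]
contact_force: [0.1, 0.1, 0.3]
gripper_width: 0.398
time: 4.7
tool_pos: [0.5051, -0.3332, 0.0451]
tool_rot: [-0.0, 0.75, 0.662, -0.0]
contact_force: [-0.2, 0.1, 1.0]
gripper_width: 0.397
time: 4.87
tool_pos: [0.5053, -0.3334, 0.0443]
tool_rot: [0.0, 0.75, 0.662, 0.0]
contact_force: [-0.4, -0.3, 1.4]
gripper_width: 0.4
```

```bash
python3 o2.py b 280,170,350,220 150,200,220,270
```

```text
(no output)
```

View pics/scene_b.png

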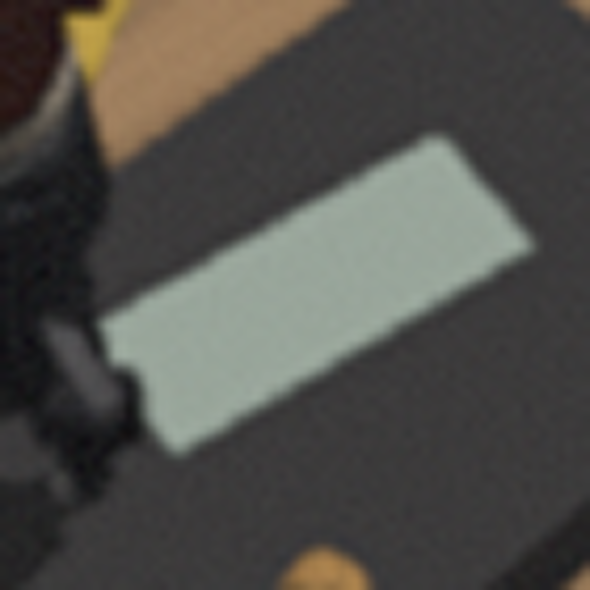

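No contact yet, because the tips retract when the jaws are part open. I continue down.

```bash
python3 -m creep '[[0,0,0,0,0,0.001,0.4],[0,0,0,0,0,0,0.4]]'|grep -E "pos|contact"
python3 -m creep '[[0,0,0,0,0,0.001,0.4],[0,0,0,0,0,0,0.4]]'|grep -E "pos|contact"
python3 -m creep '[[0,0,0,0,0,0.001,0.4],[0,0,0,0,0,0,0.4]]'|grep -E "pos|contact"
```

```text
tool_pos: [0.5053, -0.3333, 0.0442]
contact_force: [-2.7, 1.7, 4.6]
tool_pos: [0.5053, -0.3334, 0.0442]
contact_force: [-4.7, 3.2, 9.8]
tool_pos: [0.5054, -0.3334, 0.0442]
contact_force: [-6.6, 4.6, 14.3]
```

```bash
python3 -m creep '[[0,0,0,0,0,-0.004,0.4],[0,0,0,0,0,0,0.4],[0,0,0,0.004,-0.001,0,0.4],[0,0,0,0.004,0,0,0.4],[0,0,0,0.004,0,0,0.4],[0,0,0,0.004,0,0,0.4],[0,0,0,0.004,0,0,0.4],[0,0,0,0.004,0,0,0.4],[0,0,0,0.004,0,0,0.4],[0,0,0,0.004,0,0,0.4],[0,0,0,0.004,0,0,0.4],[0,0,0,0.004,0,0,0.4],[0,0,0,0.004,0,0,0.4],[0,0,0,0.004,0,0,0.4],[0,0,0,0,0,0,0.4]]'
python3 o2.py c; python3 m.py | grep glass
```

```text
time: 6.72
tool_pos: [0.5103, -0.2847, 0.0453]
tool_rot: [-0.0, 0.75, 0.662, 0.0]
contact_force: [0.3, 0.1, -0.3]
gripper_width: 0.404
top glass_center 0.64 [297.5, 192.4, 329.4, 206.6] 445 ((0.5224705200195312, -0.19574308776855467), (120, 60), 84.43789672851562)
scene glass_center 0.58 [179.2, 210.9, 221.9, 247.6] 727 ((0.52056201171875, -0.20060577392578124), (137, 65), 79.81315612792969)
```

View pics/scene_c.png

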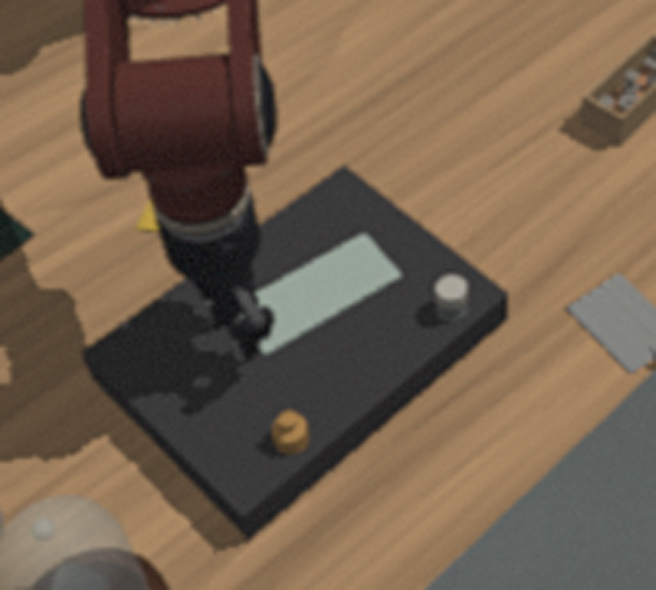

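```bash
python3 -m creep '[[0,0,0,0.004,0,0,0.4],[0,0,0,0.005,0,0,0.4],[0,0,0,0.005,0,0,0.4],[0,0,0,0.005,0,0,0.4],[0,0,0,0.005,0,0,0.4],[0,0,0,0.005,0,0,0.4],[0,0,0,0.005,0,0,0.4],[0,0,0,0.005,0,0,0.4],[0,0,0,0.005,0,0,0.4],[0,0,0,0.005,0,0,0.4],[0,0,0,0.005,0,0,0.4],[0,0,0,0.005,0,0,0.4],[0,0,0,0.005,0,0,0.4],[0,0,0,0.005,0,0,0.4],[0,0,0,0.005,0,0,0.4],[0,0,0,0.003,0,0,0.4],[0,0,0,0,0,0,0.4]]'
python3 o2.py d; python3 m.py | grep glass
```

```text
time: 8.73
tool_pos: [0.5198, -0.2084, 0.0453]
tool_rot: [-0.0, 0.75, 0.662, 0.0]
contact_force: [0.1, 0.5, -0.8]
gripper_width: 0.4
top glass_center 0.58 [278.9, 185.1, 307.1, 201.6] 442 ((0.5324634399414062, -0.11619436645507812), (116, 60), 83.03822326660156)
top glass_center 0.44 [324.4, 253.1, 328.5, 256.0] 34 ((0.3144010314941406, -0.23567547607421874), (27, 18), -44.54404067993164)
scene glass_center 0.96 [145.7, 176.6, 174.3, 214.1] 549 ((0.331744873046875, -0.2067495880126953), (135, 57), -53.16385269165039)
scene glass_center 0.85 [204.4, 200.5, 242.0, 233.5] 656 ((0.529630615234375, -0.12622767639160157), (139, 65), 82.85470581054688)
```

View pics/scene_d.png

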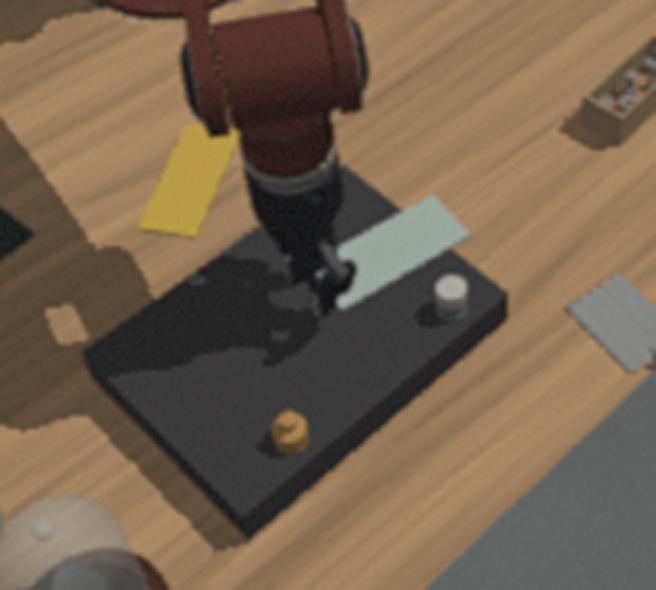

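View pics/top_d.png

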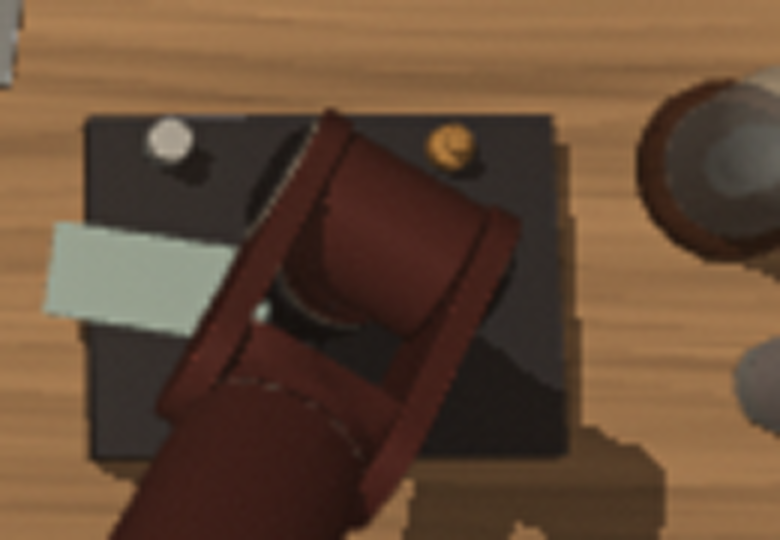

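The end sticks out about 25 mm and the alignment is unchanged. Another 22 mm should do it.

```bash
python3 -m creep '[[0,0,0,0.004,0,0,0.4],[0,0,0,0.004,0,0,0.4],[0,0,0,0.004,0,0,0.4],[0,0,0,0.004,0,0,0.4],[0,0,0,0.004,0,0,0.4],[0,0,0,0.003,0,0,0.4],[0,0,0,0,0,0,0.4],[0,0,0,-0.005,0,0,0.4],[0,0,0,-0.02,0,0,0.4],[0,0,0,-0.015,0,-0.005,0.4],[0,0,0,0,0,-0.04,0.4],[0,0,0,0,0,-0.04,0.4],[0,0,0,0,0,-0.04,0.8],[0,0,0,-0.03,0,0,1],[0,0,0,-0.04,0,0,1],[0,0,0,-0.04,0,0,1],[0,0,0,-0.04,0,0,1],[0,0,0,0,0,0,1],[0,0,0,0,0,0,1]]'
python3 o2.py e; python3 m.py | grep glass
```

```text
time: 10.92
tool_pos: [0.498, -0.3775, 0.1705]
tool_rot: [-0.0, 0.751, 0.66, 0.0]
contact_force: [0.6, 0.7, -0.6]
gripper_width: 1.003
top glass_center 0.94 [269.6, 188.3, 311.8, 205.2] 584 ((0.5328863525390625, -0.10452786254882812), (141, 63), 82.4424819946289)
top glass_center 0.85 [293.1, 244.8, 327.0, 274.6] 526 ((0.2990140991210937, -0.1824731140136719), (136, 59), -54.14670181274414)
scene glass_center 0.79 [201.1, 199.8, 250.2, 232.4] 801 ((0.532751953125, -0.10331620788574218), (142, 65), 81.95538330078125)
scene glass_center 0.63 [143.5, 178.8, 175.7, 213.5] 630 ((0.333596435546875, -0.2056103515625), (137, 61), -54.530479431152344)
scene glass_center 0.37 [232.8, 223.8, 239.9, 237.3] 139 ((0.6057119750976563, -0.12077342224121093), (50, 29), -43.22892379760742)
```

View pics/scene_e.png

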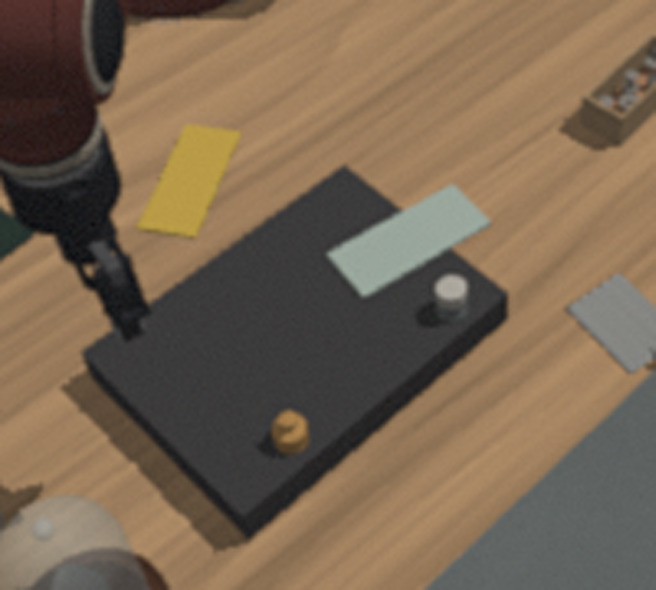

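View pics/top_e.png

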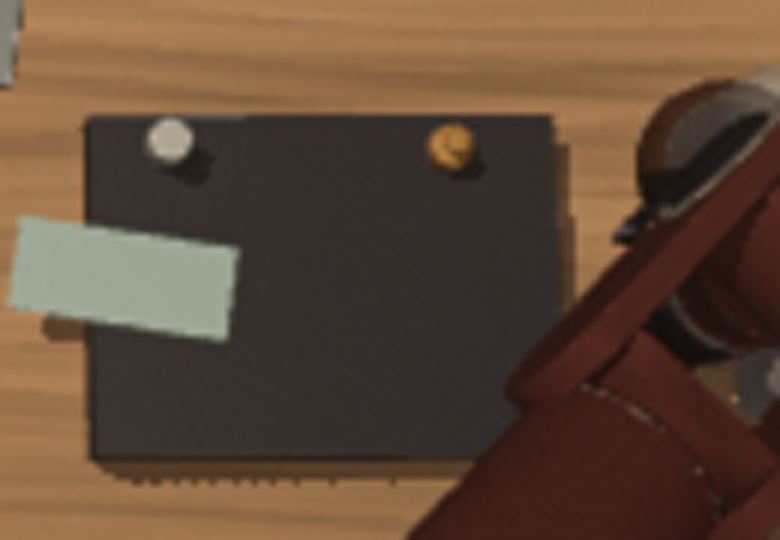

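The glass lies flat with about 48 mm overhanging. Next I go over the overhanging end.

```bash
python3 d.py 0.5391 -0.0579 0.0245 82.5
```

```text
t 11.52 pos [ 0.4992 -0.3745  0.1704] yaw 82.9
rotvec deg (tool) [0.01 0.   0.4 ]
shift now-axes [0.3191 0.0005 0.1459]  in goal axes [ 0.3191 -0.0017  0.1459] F [-0.24 -0.32  0.25] w 0.998
```

```bash
python3 -m creep '[[0,0,0.4,0.03,0,0,1],[0,0,0,0.03,0,0,1],[0,0,0,0.03,0,0,1],[0,0,0,0.03,0,0,1],[0,0,0,0.03,0,0,1],[0,0,0,0.03,0,0,1],[0,0,0,0.03,0,0,1],[0,0,0,0.03,0,0,1],[0,0,0,0.03,0,0,1],[0,0,0,0.03,0,0,1],[0,0,0,0.019,-0.002,0,1],[0,0,0,0,0,0.03,1],[0,0,0,0,0,0.03,1],[0,0,0,0,0,0,1],[0,0,0,0,0,0,1]]'
python3 d.py 0.5391 -0.0579 0.0245 82.5
python3 o2.py f 255,150,345,220 180,140,280,240
```

```text
time: 12.77
tool_pos: [0.5371, -0.0578, 0.1086]
tool_rot: [-0.002, 0.752, 0.659, -0.001]
contact_force: [-0.3, 0.6, -0.3]
gripper_width: 0.999
t 12.77 pos [ 0.5371 -0.0578  0.1086] yaw 82.49
rotvec deg (tool) [-0.26 -0.03 -0.01]
shift now-axes [0.0001 0.0024 0.0841]  in goal axes [0.0001 0.002  0.0841] F [-0.3   0.59 -0.3 ] w 0.999
```

View pics/scene_f.png

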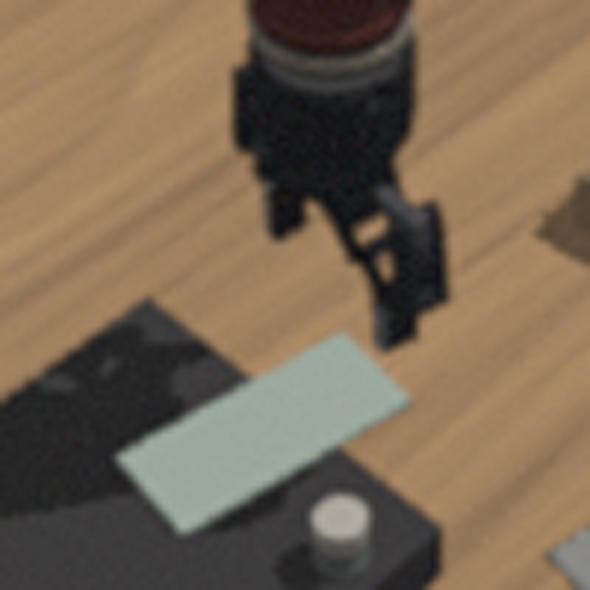

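```bash
python3 -m creep '[[0,0,0,0,0.001,0.02,1],[0,0,0,0,0,0.015,1],[0,0,0,0,0,0.005,1],[0,0,0,0,0,0,1],[0,0,0,0,0,0,1]]'
python3 d.py 0.5391 -0.0579 0.0245 82.5
python3 o2.py g 255,150,345,220 180,140,280,240
```

```text
time: 13.28
tool_pos: [0.5406, -0.0588, 0.0718]
tool_rot: [0.001, 0.752, 0.659, 0.001]
contact_force: [0.1, -0.3, -0.5]
gripper_width: 0.997
t 13.28 pos [ 0.5406 -0.0588  0.0718] yaw 82.45
rotvec deg (tool) [ 0.12  0.01 -0.05]
shift now-axes [ 0.0007 -0.0017  0.0473]  in goal axes [ 0.0007 -0.0016  0.0473] F [ 0.09 -0.29 -0.49] w 0.997
```

View pics/scene_g.png

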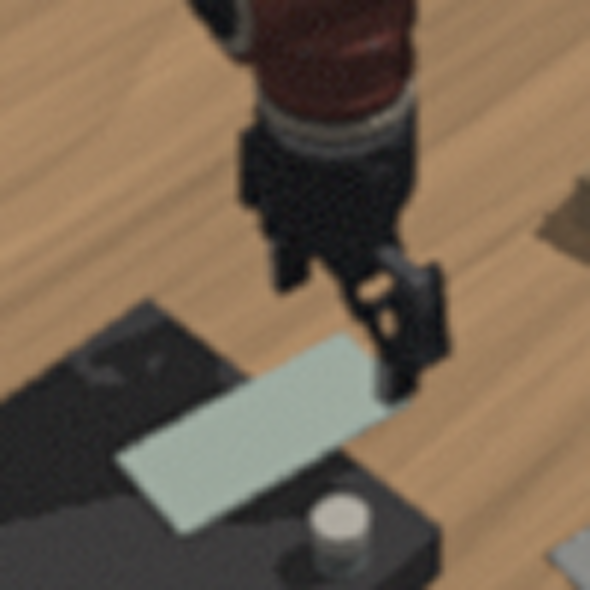

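View pics/top_g.png

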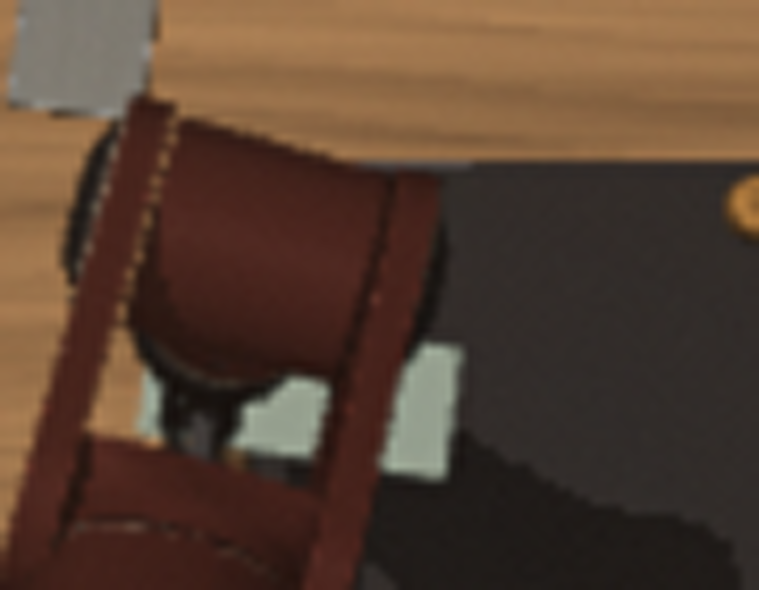

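```bash
python3 - <<'E'
from h import *
s=manip.state();q=s['tool_rot'];M=R.from_quat(np.r_[q[1:],q[0]]).as_matrix();p=s['tool_pos']
print(p)
for r in(0,.0065,.013):
  P=[p+M@np.array([sx,sy,-r]) for sx in(-.011,.011) for sy in(.0425,.057)]
  print(r,((proj("scene",P)-[180,140]+.5)*5.9).round())
E
```

```text
[ 0.540839   -0.05882303  0.0721476 ]
0 [[372. 424.]
 [389. 443.]
 [408. 404.]
 [425. 422.]]
0.0065 [[372. 416.]
 [389. 434.]
 [408. 396.]
 [425. 414.]]
0.013 [[372. 408.]
 [389. 426.]
 [408. 387.]
 [425. 405.]]
```

```bash
python3 -m creep '[[0,0,0,0,-0.001,0.012,1],[0,0,0,0,0,0.012,1],[0,0,0,0,0,0.012,1],[0,0,0,0,0,0.008,1],[0,0,0,0,0,0.003,1],[0,0,0,0,0,0,1],[0,0,0,0,0,0,1]]'
python3 d.py 0.5391 -0.0579 0.0245 82.5
python3 -m creep '[[0,0,0,0,0,0,0.85],[0,0,0,0,0,0,0.8],[0,0,0,0,0,0,0.77],[0,0,0,0,0,0,0.75],[0,0,0,0,0,0,0.75]]'
python3 d.py 0.5391 -0.0579 0.0245 82.5
python3 o2.py h 255,150,345,220 180,140,280,240
```

```text
time: 13.97
tool_pos: [0.5385, -0.0582, 0.0229]
tool_rot: [-0.0, 0.752, 0.659, -0.0]
contact_force: [0.1, -0.2, -0.8]
gripper_width: 1.001
t 13.97 pos [ 0.5385 -0.0582  0.0229] yaw 82.47
rotvec deg (tool) [-0.04 -0.01 -0.03]
shift now-axes [ 0.0004  0.0006 -0.0016]  in goal axes [ 0.0004  0.0006 -0.0016] F [ 0.14 -0.23 -0.75] w 1.001
time: 14.38
tool_pos: [0.5388, -0.0583, 0.0236]
tool_rot: [0.0, 0.752, 0.659, 0.0]
contact_force: [0.3, -0.4, -0.2]
gripper_width: 0.749
t 14.38 pos [ 0.5388 -0.0583  0.0236] yaw 82.47
rotvec deg (tool) [ 0.03  0.   -0.03]
shift now-axes [ 0.0004  0.0002 -0.0009]  in goal axes [ 0.0004  0.0002 -0.0009] F [ 0.3  -0.37 -0.17] w 0.749
```

View pics/scene_h.png

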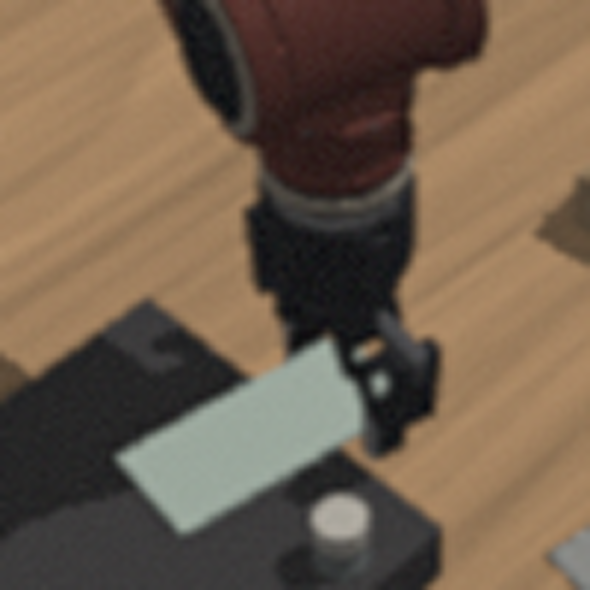

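```bash
python3 -m creep '[[0,0,0,0,0,0,0.73],[0,0,0,0,0,0,0.71],[0,0,0,0,0,0,0.69],[0,0,0,0,0,0,0.67],[0,0,0,0,0,0,0.6],[0,0,0,0,0,0,0.5],[0,0,0,0,0,0,0.5]]'
python3 o2.py i 255,150,345,220 180,140,280,240; python3 m.py|grep glass
```

```text
time: 15.07
tool_pos: [0.5387, -0.0583, 0.0235]
tool_rot: [-0.0, 0.752, 0.659, 0.0]
contact_force: [-2.7, 0.8, 2.8]
gripper_width: 0.68
top glass_center 0.92 [291.9, 245.7, 328.6, 275.0] 590 ((0.29848968505859375, -0.18231729125976562), (139, 62), -55.630943298339844)
scene glass_center 0.87 [202.2, 200.3, 241.6, 229.9] 672 ((0.5306868896484375, -0.11166476440429687), (127, 64), 81.13246154785156)
scene glass_center 0.81 [141.5, 175.7, 173.4, 215.5] 657 ((0.33541412353515626, -0.20634078979492188), (140, 62), -55.191532135009766)
```

View pics/scene_i.png

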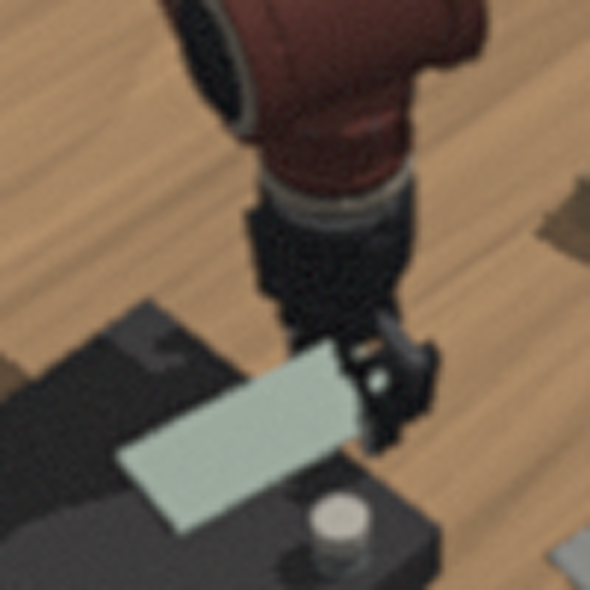

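Gripped: the opening stopped at 0.68. I lift a little and check for tilt.

```bash
python3 -m creep '[[0,0,0,0,0,0,0.3],[0,0,0,0,0,0,0.3],[0,0,0,0,0,-0.003,0.3],[0,0,0,0,0,-0.003,0.3],[0,0,0,0,0,-0.003,0.3],[0,0,0,0,0,-0.003,0.3],[0,0,0,0,0,-0.003,0.3],[0,0,0,0,0,-0.003,0.3],[0,0,0,0,0,0,0.3],[0,0,0,0,0,0,0.3]]'
python3 o2.py j 255,150,345,220 180,140,280,240
```

```text
time: 16.5
tool_pos: [0.5389, -0.0584, 0.0416]
tool_rot: [0.0, 0.752, 0.659, 0.0]
contact_force: [0.4, 0.8, -0.3]
gripper_width: 0.68
```

View pics/scene_j.png

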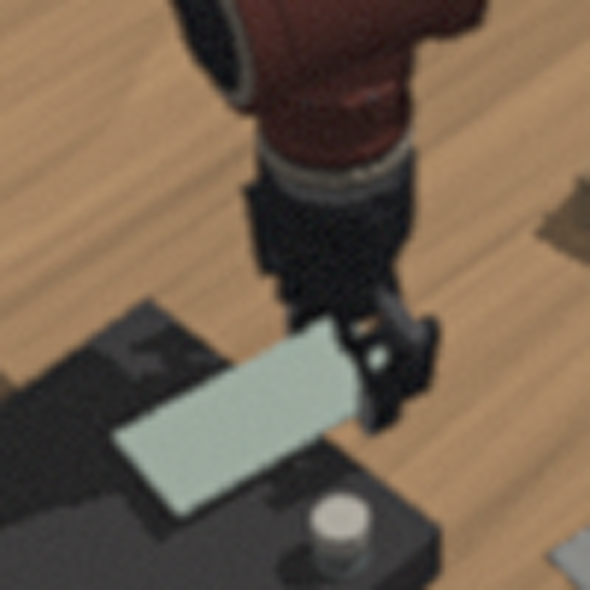

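The glass came up level. I lift further and turn it to the tray's heading.

```bash
python3 -m creep '[[0,0,0,0,0,-0.005,0.3],[0,0,0,0,0,-0.01,0.3],[0,0,0,0,0,-0.015,0.3],[0,0,0,0,0,-0.015,0.3],[0,0,0,0,0,-0.015,0.3],[0,0,0,0,0,-0.01,0.3],[0,0,-0.5,0,0,-0.005,0.3],[0,0,-1.5,0,0,0,0.3],[0,0,-2,0,0,0,0.3],[0,0,-2,0,0,0,0.3],[0,0,-2,0,0,0,0.3],[0,0,-2,0,0,0,0.3],[0,0,-2,0,0,0,0.3],[0,0,-1.5,0,0,0,0.3],[0,0,-0.5,0,0,0,0.3],[0,0,0,0,0,0,0.3]]'
python3 d.py 0.5257 0.2562 0.1 96.5
```

```text
time: 17.93
tool_pos: [0.5384, -0.0582, 0.116]
tool_rot: [-0.0, 0.666, 0.746, -0.0]
contact_force: [0.2, -0.2, -0.0]
gripper_width: 0.681
t 17.93 pos [ 0.5384 -0.0582  0.116 ] yaw 96.47
rotvec deg (tool) [-0.04 -0.01 -0.03]
shift now-axes [0.3138 0.0228 0.0161]  in goal axes [0.3138 0.023  0.016 ] F [ 0.16 -0.15 -0.03] w 0.681
```

```bash
python3 -m creep '[[0,0,0,0.005,0,0,0.3],[0,0,0,0.01,0,0,0.3],[0,0,0,0.015,0.001,0,0.3],[0,0,0,0.02,0.002,0,0.3],[0,0,0,0.022,0.002,0,0.3],[0,0,0,0.022,0.002,0,0.3],[0,0,0,0.022,0.002,0,0.3],[0,0,0,0.022,0.002,0,0.3],[0,0,0,0.022,0.002,0,0.3],[0,0,0,0.022,0.002,0,0.3],[0,0,0,0.022,0.002,0,0.3],[0,0,0,0.022,0.002,0,0.3],[0,0,0,0.022,0.002,0,0.3],[0,0,0,0.02,0.002,0,0.3],[0,0,0,0.02,0,0,0.3],[0,0,0,0.015,0,0,0.3],[0,0,0,0.008,0,0,0.3],[0,0,0,0.003,0,0,0.3],[0,0,0,0,0,0,0.3],[0,0,0,0,0,0,0.3]]'
python3 d.py 0.5257 0.2562 0.1 96.5; python3 o2.py k 160,150,260,230 240,100,360,200
python3 m.py|grep -E "glass|tray"
```

```text
time: 19.6
tool_pos: [0.526, 0.256, 0.1162]
tool_rot: [0.0, 0.666, 0.746, -0.0]
contact_force: [-0.2, 0.4, -1.2]
gripper_width: 0.679
t 19.6 pos [0.526  0.256  0.1162] yaw 96.46
rotvec deg (tool) [-0.01  0.02 -0.04]
shift now-axes [ 0.0002 -0.0003  0.0162]  in goal axes [ 0.0002 -0.0003  0.0162] F [-0.15  0.42 -1.22] w 0.679
top glass_center 0.94 [291.4, 245.5, 327.8, 273.1] 581 ((0.2994130249023437, -0.18161965942382813), (137, 61), -54.816707611083984)
top glass_center 0.84 [200.5, 181.5, 224.1, 196.5] 409 ((0.5491736450195313, 0.18932151794433594), (94, 69), -82.22217750549316)
top tray 0.56 [154.9, 145.6, 181.2, 163.6] 278 ((0.6630302734375, 0.3643584899902344), (91, 60), 58.99835968017578)
top tray 0.4 [205.4, 199.5, 225.1, 203.9] 72 ((0.511726318359375, 0.181951171875), (73, 14), -83.55952310562134)
scene glass_center 0.97 [278.4, 127.9, 310.9, 156.1] 555 ((0.4678183898925781, 0.2962265625), (158, 74), -81.23294448852539)
scene glass_center 0.6 [146.8, 174.4, 173.1, 210.1] 586 ((0.33309735107421873, -0.20471337890625), (132, 59), -55.64884948730469)
scene tray 0.91 [327.7, 155.5, 369.3, 177.0] 708 ((0.6656204833984375, 0.32852801513671875), (143, 85), 59.67394256591797)
scene tray 0.7 [276.7, 153.0, 308.2, 183.5] 620 ((0.541240478515625, 0.19615115356445312), (158, 68), -81.10314273834229)
```

View pics/scene_k.png

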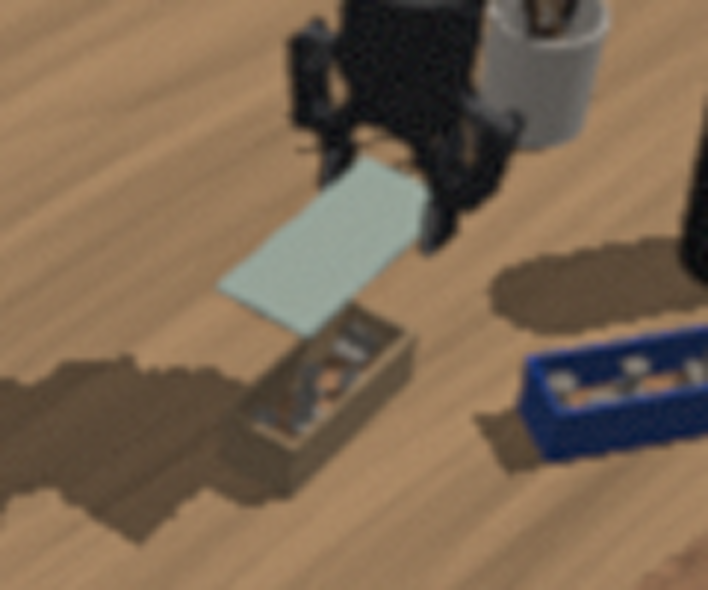

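View pics/top_k.png

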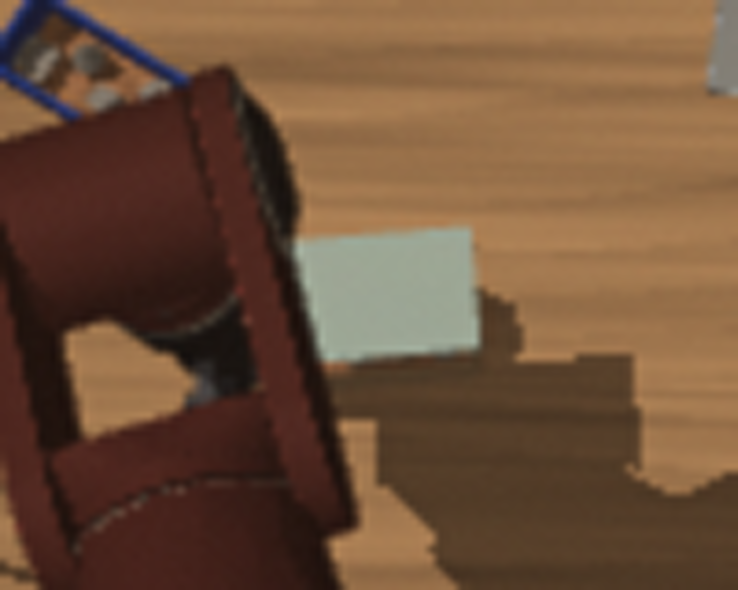

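```bash
python3 - <<'E'
from h import *
u=np.array([np.cos(np.deg2rad(96.5)),np.sin(np.deg2rad(96.5))])
for n,k in(("top",np.array([[472,228],[482,350]])/7.38+[160,150]-.5),("scene",np.array([[305,335],[215,285]])/5.9+[240,100]-.5)):
    for z in (.1385,.1405):
        P=back(n,k,z)[:,:2]; d=P[0]-P[1]; print(n,z,P.round(4),"w",np.linalg.norm(d).round(4),"yaw",np.rad2deg(np.arctan2(d[1],d[0]))+90,"centre",(P.mean(0)+u*.07).round(4))
E
```

```text
top 0.1385 [[0.5703 0.1429]
 [0.511  0.1357]] w 0.0598 yaw 96.86188847471227 centre [0.5327 0.2088]
top 0.1405 [[0.57   0.1427]
 [0.5107 0.1356]] w 0.0597 yaw 96.86188847471225 centre [0.5324 0.2087]
scene 0.1385 [[0.5665 0.1457]
 [0.5072 0.1399]] w 0.0595 yaw 95.66236310253197 centre [0.5289 0.2123]
scene 0.1405 [[0.5678 0.1441]
 [0.5087 0.1382]] w 0.0594 yaw 95.66236310253198 centre [0.5303 0.2107]
```

Both cameras put the glass centre within about 2 mm of the tray centre (0.531, 0.210), with a matching heading. I descend to just above the rim.

```bash
python3 -m creep '[[0,0,0,0,0,0.006,0.3],[0,0,0,0,0,0.012,0.3],[0,0,0,0,0,0.015,0.3],[0,0,0,0,0,0.015,0.3],[0,0,0,0,0,0.015,0.3],[0,0,0,0,0,0.01,0.3],[0,0,0,0,0,0.007,0.3],[0,0,0,0,0,0.004,0.3],[0,0,0,0,0,0.002,0.3],[0,0,0,0,0,0,0.3],[0,0,0,0,0,0,0.3]]'
python3 d.py 0.5257 0.2562 0.0205 96.5; python3 o2.py l 170,160,250,220 250,120,340,200
```

```text
time: 21.12
tool_pos: [0.5267, 0.2565, 0.031]
tool_rot: [0.0, 0.666, 0.746, 0.001]
contact_force: [0.5, -0.1, -0.3]
gripper_width: 0.678
t 21.12 pos [0.5267 0.2565 0.031 ] yaw 96.47
rotvec deg (tool) [ 0.07 -0.02 -0.03]
shift now-axes [-0.0002 -0.001   0.0105]  in goal axes [-0.0002 -0.001   0.0105] F [ 0.48 -0.14 -0.29] w 0.678
```

View pics/scene_l.png

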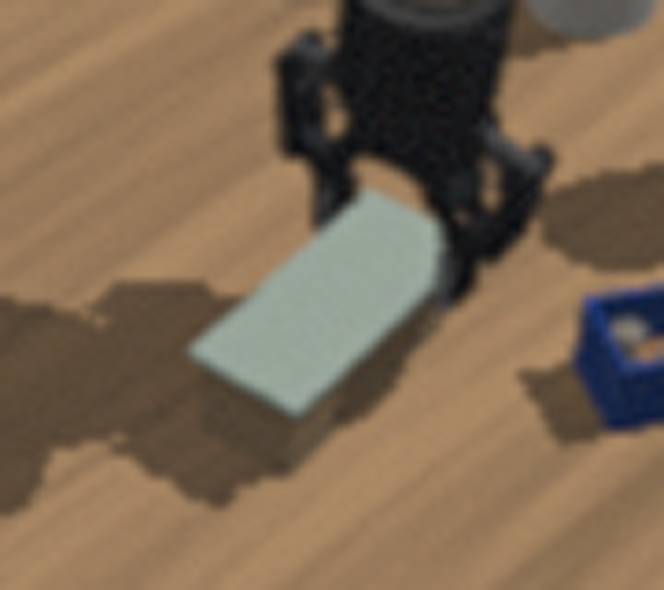

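```bash
python3 -m creep '[[0,0,0,0,0,0.003,0.3],[0,0,0,0,0,0.002,0.3],[0,0,0,0,0,0.001,0.3],[0,0,0,0,0,0,0.3],[0,0,0,0,0,0,0.3],[0,0,0,0,0,0,0.3]]'|grep -E "pos|cont"
for i in 1; do python3 -m creep '[[0,0,0,0,0,0.001,0.3],[0,0,0,0,0,0,0.3],[0,0,0,0,0,0,0.3]]'|grep -E "pos|cont"; done
python3 -m creep '[[0,0,0,0,0,0.001,0.3],[0,0,0,0,0,0,0.3],[0,0,0,0,0,0,0.3]]'|grep -E "pos|cont"
```

```text
tool_pos: [0.5261, 0.2563, 0.0243]
contact_force: [-0.2, 0.4, 0.2]
tool_pos: [0.5261, 0.2563, 0.0233]
contact_force: [0.2, -0.3, -0.3]
tool_pos: [0.526, 0.2563, 0.0222]
contact_force: [0.1, 0.3, -0.3]
```

```bash
python3 -m creep '[[0,0,0,0,0,0.0007,0.3],[0,0,0,0,0,0,0.3],[0,0,0,0,0,0,0.3]]'|grep -E "pos|cont"
python3 -m creep '[[0,0,0,0,0,0.0005,0.3],[0,0,0,0,0,0,0.3],[0,0,0,0,0,0,0.3]]'|grep -E "pos|cont"
python3 -m creep '[[0,0,0,0,0,0.0005,0.3],[0,0,0,0,0,0,0.3],[0,0,0,0,0,0,0.3]]'|grep -E "pos|cont"
```

```text
tool_pos: [0.5261, 0.2563, 0.0216]
contact_force: [-0.3, -0.3, -1.0]
tool_pos: [0.5261, 0.2563, 0.0211]
contact_force: [-0.2, 0.8, 0.5]
tool_pos: [0.5262, 0.2563, 0.0209]
contact_force: [-0.8, -0.3, 1.9]
```

```bash
python3 -m creep '[[0,0,0,0,0,0.0004,0.3],[0,0,0,0,0,0,0.3],[0,0,0,0,0,0,0.3]]'|grep -E "pos|cont"
python3 o2.py m 170,160,250,220 250,120,340,200
```

```text
tool_pos: [0.5262, 0.2563, 0.0209]
contact_force: [-2.3, -0.9, 5.4]
```

View pics/scene_m.png

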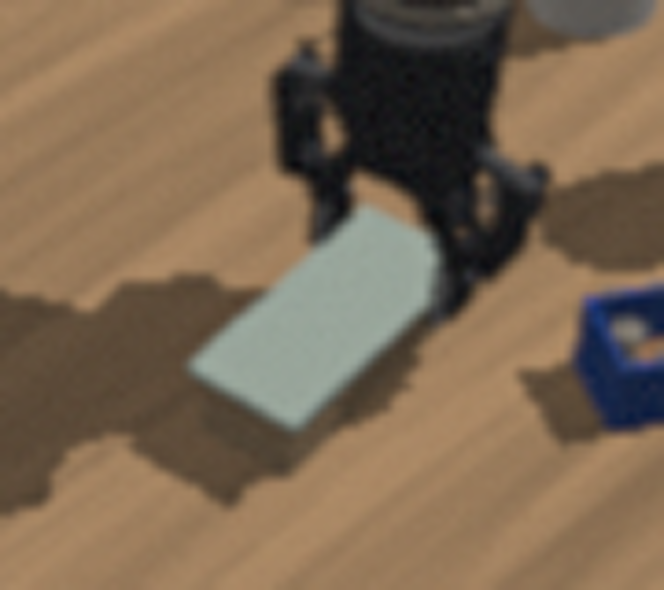

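On the rim, as the force rises without further descent. I ease off slightly, then open slowly.

```bash
python3 -m creep '[[0,0,0,0,0,-0.0006,0.3],[0,0,0,0,0,0,0.5],[0,0,0,0,0,0,0.6],[0,0,0,0,0,0,0.66],[0,0,0,0,0,0,0.69],[0,0,0,0,0,0,0.72],[0,0,0,0,0,0,0.76],[0,0,0,0,0,0,0.82],[0,0,0,0,0,0,0.9],[0,0,0,0,0,0,0.95],[0,0,0,0,0,0,0.95],[0,0,0,0,0,0,0.95]]'
python3 o2.py n 170,160,250,220 250,120,340,200
```

```text
time: 24.32
tool_pos: [0.5261, 0.2563, 0.0208]
tool_rot: [0.0, 0.666, 0.746, 0.0]
contact_force: [0.0, -0.1, 0.2]
gripper_width: 0.947
```

View pics/scene_n.png

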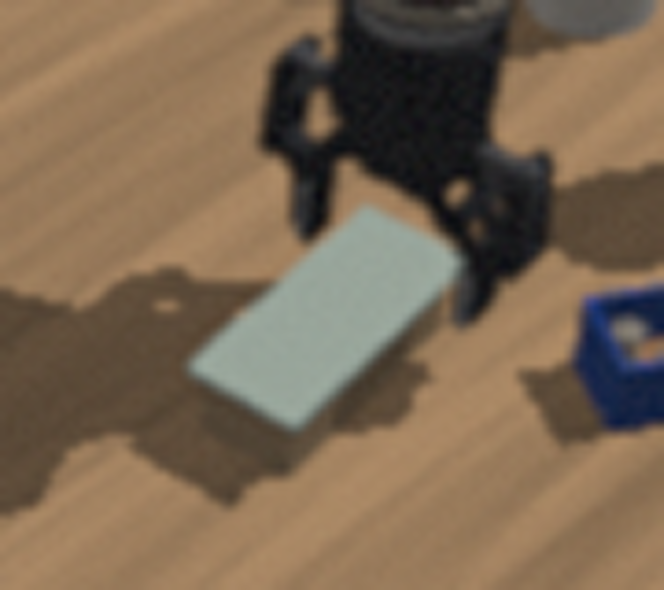

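Released, and the glass did not move. I raise straight up, then move aside toward the base to clear the view.

```bash
python3 -m creep '[[0,0,0,0,0,-0.005,0.95],[0,0,0,0,0,-0.01,0.95],[0,0,0,0,0,-0.02,0.95],[0,0,0,0,0,-0.03,0.95],[0,0,0,0,0,-0.03,0.95],[0,0,0,0,0,-0.03,0.95],[0,0,0,0,0,-0.03,0.95],[0,0,0,0,-0.03,0,0.95],[0,0,0,0,-0.03,0,0.95],[0,0,0,0,-0.03,0,0.95],[0,0,0,0,-0.03,0,0.95],[0,0,0,0,0,0,0.95],[0,0,0,0,0,0,0.95],[0,0,0,0,0,0,0.95]]'
python3 o2.py p 160,150,260,230 240,110,350,200; python3 m.py|grep -E "glass|tray"
```

```text
time: 25.58
tool_pos: [0.4076, 0.243, 0.177]
tool_rot: [0.001, 0.666, 0.746, 0.001]
contact_force: [0.3, -0.4, 0.1]
gripper_width: 0.947
top glass_center 0.7 [286.2, 168.5, 367.8, 227.8] 4463 ((0.532351318359375, -0.23245303344726562), (302, 219), -88.31771087646484)
top glass_center 0.68 [187.3, 188.0, 224.5, 199.3] 560 ((0.5334580688476562, 0.20907498168945313), (140, 62), -85.7010703086853)
top glass_center 0.64 [289.9, 243.8, 328.3, 272.6] 594 ((0.29909548950195314, -0.18161624145507813), (137, 60), -55.417572021484375)
scene glass_center 0.76 [143.9, 177.5, 174.9, 212.7] 651 ((0.33275042724609377, -0.20453799438476564), (139, 61), -55.150821685791016)
scene glass_center 0.68 [277.6, 149.4, 312.1, 179.3] 540 ((0.53211083984375, 0.2077895050048828), (142, 64), -82.36222887039185)
scene tray 0.61 [326.3, 155.2, 369.0, 176.8] 699 ((0.6660205078125, 0.3309288330078125), (143, 88), 61.59263229370117)
scene tray 0.54 [278.1, 163.2, 308.0, 182.5] 167 ((0.567648193359375, 0.17765826416015626), (122, 51), 71.257568359375)
```

View pics/top_p.png

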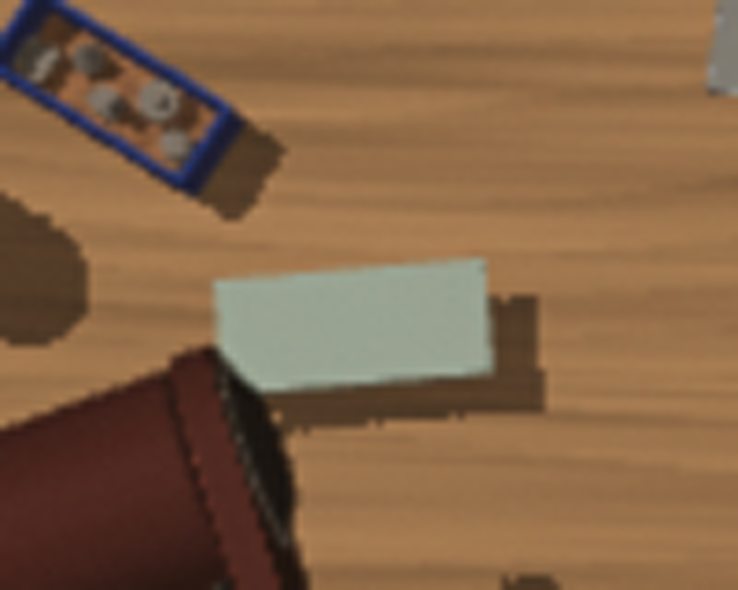

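View pics/scene_p.png

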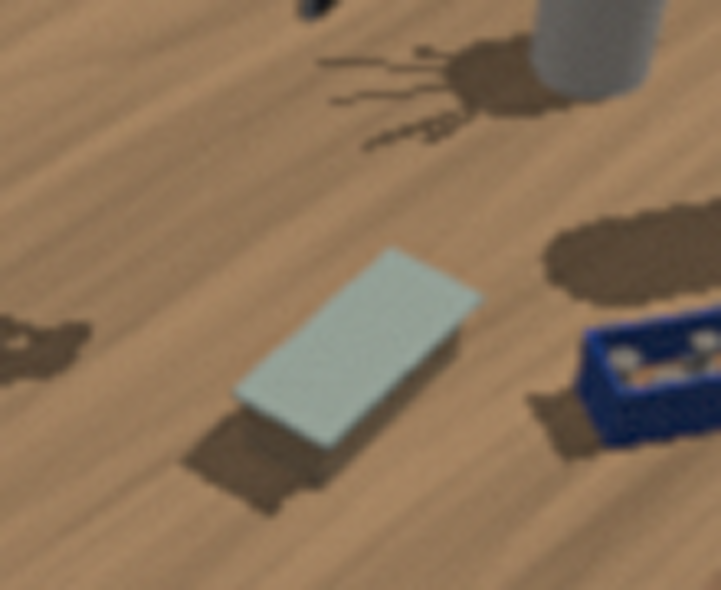

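The glass lies flat over the whole tray. It is centred at about (0.533, 0.209), against the tray's (0.531, 0.210), and the robot is clear of everything. I hand the job in.

```bash
python3 -c "
from plant import manip
print(manip.job_done())"
```

```text
the job is handed in; nothing more can be done
None
```

The glass is lying flat on the wooden drying tray, covering the whole opening, and I handed the job in at about 26 s. The system reports no verdict, so the result rests on my own checks.

- **What I did:** I pushed the glass along the slab with two fingertips until about 48 mm stuck out on the tray side. I gripped the end that stuck out across its 60 mm width, lifted it level, turned it 14° to match the tray, and lowered it until the wrist force showed it was on the rim. Then I let go and backed the arm away.
- **Position:** The last pictures put the glass centre at about (0.533, 0.209), against (0.531, 0.210) measured for the tray before placing. That is 1–3 mm off, with 9 mm to spare across and 12 mm along.
- **Other things:** The tray and the other things near the work appeared unmoved. I did not measure every object on the bench again.
- **Disagreements:** The two cameras differed by 2–4 mm throughout. The last heading from the top camera (94.3°) was about 3° off the scene camera (97.6°), because the arm hid a corner of the glass in that view. In the final views the detector also once mistook the slab for the glass, and it found the tray only partly in one camera because the glass covers it.

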